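# Clamp down the desk power unit with a hex key and switch it on

## Robot

A 6-joint arm with a two-finger parallel gripper is mounted at the origin on a cart in front of the work surface, level with it; the furniture and walls round the work are solid. World frame = base frame: x ahead of the robot, y to its left, z up, the work surface at z = 0. Lengths are in m, angles in degrees, forces in N, time in s.
With the tool pointing down it reaches from about 0.375 to 0.9 m from the base axis. Payload 3.1 kg.
Tool frame: the origin (TCP) lies at the very end of the fingers, on their centre line; the grasp point (between the pads) lies 19 mm behind it; z points along the fingers, y is the line along which they close (so a half turn about z gives the same grasp; the last joint's range is limited). The gripper opens to 87 mm and grips with 3 to 60 N. Pads are 19 mm wide; open, the fingers measure 117 mm over their backs; the gripper's body (75 mm by 190 mm) begins 51 mm behind the grasp point.
Start: joints at [66.091, 30.224, 82.088, -0, 67.689, -10.227], TCP at [0.148, 0.607, 0.223] pointing down, gripper open.
Joint ranges: [-176.69, 176.69], [-43.24, 126.21], [12.49, 139.97], [-82, 262], [0, 151.66], [-163.58, 163.58]. Speed limits (degrees/s): [159.86, 159.86, 180, 180, 180, 180].

## Interface

Orientations are given as a 3x3 rotation matrix whose columns are the frame's x, y, z axes.
In Python, from rig import readout, cams, bot gives the robot as it stands.
- The arm moves only by the shell command python3 -m inch 'ROWS'. ROWS is JSON, a list of rows, each a list of 5 numbers: the shift along the world's x, y, z in cm, then the turn about the world's z in degrees, then the finger opening in cm, from 0 to 8.7. In form: [[dx, dy, dz, twist, fingers], ...]. A call has 1 to 10 rows; each row is the pose to reach, as a shift and turn from the pose commanded when the call began; what a row does not reach only later rows make up. A row lasts 1/12 s, in which the tool goes at most 41.7 mm and 7.16 degrees, less where a joint would pass 70% of its speed; a pose out of reach is approached as far as the arm can. A call with a gripper value outside its range is refused whole. The fingers move at their own pace and stop on an object; the grip force is fixed at half the most. Time passes only in rows, so rows that repeat a pose let the fingers close. It gives the time, the measured TCP pose, the force, the opening and the grip force at its end, in the units of the state.
- readout.read_state(): the state, without advancing time (a new reading comes with each control period).
- cams.capture(name): name is "scene" or "top" or "wrist"; returns a dict with "image" (400x640x3 uint8, blue, green, red), "intrinsics" (3x3 intrinsics, pixels), "xyz" and "rotation" of the camera in the world; the wrist camera has in their place "tool_from_camera" (4x4, takes a point from camera to tool coordinates, whose origin is the TCP and whose axes are the flange's). Camera axes: x right, y down, z forward; pixel columns grow to the right and rows downward; lengths in m; the calibration is good to about 2 mm. A picture is of the moment at which its call begins: read the wrist's pose just before it. There is no depth.
- bot.hand_in(): hands the job in; it is judged then, once.
The state is a dict: "time_s": time; "joint_positions": joint angles; "qvel": joint speeds; "tau": joint torques, N m; "position": TCP position; "tcp_rot": TCP orientation; "force": force on the tool from outside, world axes, zero at the start; "moment": the same for the moment, N m; "opening": opening from 0.0 (shut) to 1.0 (fully open); "grasp_force": force on a finger pad.
Only numpy, scipy, OpenCV 4.12 (cv2) and the standard library are available. Lean on these libraries where they do the work, as an engineer would, in place of code of your own. Each camera call takes 0.05 s, during which the arm holds its last target. There are 200 camera calls.

## Task

Take the T-handle hex key from its wooden stand, push it fully home in the recessed hex socket of the clamp screw on the sloped panel of the desk power unit, and turn it clockwise, regrasping the handle as often as needed, until the screw stops turning. Only then flip the unit's toggle switch from the front to the back so that it snaps over; leave the key standing in the screw and leave the things around undisturbed.

Things in the scene. Friction and masses are not known exactly. Their poses are not given: they have to be found in the camera images.
- power_unit: Fixed grey desk power unit, 240 wide (y), 120 mm high. Origin: centre of its underside; x to its back, y to its left, z up. Its flat top panel (140 x 240) slopes 30 deg, low edge (50 high) in front; the panel's middle is at (0, 0, 85) mm, its outward normal (-0.5, 0, 0.866). Clamp screw 70 mm left (+y) of the middle, toggle switch 70 mm right (-y), two flat round outlets between.
- socket (a point): Centre of the mouth of the hex socket in the steel clamp screw, 6 mm below the panel in a round recess of 35 mm diameter. Socket: hexagon 15.4 mm across flats, flat-mouthed, 22 mm deep below this point, flat floor. Site z points out along the screw's axis (the panel's normal, 30 deg from vertical); x points to a corner of the hexagon; it turns with the screw.
- screw (a joint): Turn of the clamp screw, rad: grows as it is turned clockwise, looking at the panel (about minus z of socket); starts between 0 and 0.5, stops hard at 2.4 (tight). Friction about 0.08 N m; stays where it is left.
- key_handle (a point): Centre of the black handle bar of the loose T-handle hex key (150 to 215 g): bar 110 mm long (key x), 18 wide (y), 20 high (z), on the shaft. Key z runs from tip to handle. Below the bar: round stem 15 mm thick, collar 28 wide (underside 60 mm below this point), hex part 14 mm across flats, corners toward key x, ending 100 mm below this point, last 4 mm tapered. Starts upright in its stand.
- key_tip (a point): Centre of the flat end of the hex part of the key, 100 mm below key_handle along the key's z; same axes as the handle.
- key_stand: Fixed wooden block, 60 x 120 x 45 mm high, origin at the centre of its underside; the key stands in a through hole of 20 mm diameter at its middle (between two empty smaller holes), its tip 5 mm above the desk. The key must be lifted 45 mm to clear it. A monitor's screen overhangs the desk behind it and to its right (nearest at about x 0.6, y 0.05 m): cross in front of that.
- toggle (a joint): Swing of the toggle switch's bat, rad: 0 = leaning 0.4 rad from the panel's normal to the unit's front (off, the start), 0.4 = straight out of the panel, 0.8 = leaning 0.4 rad to the back, up the slope (on). An over-centre spring pushes it to whichever side of 0.4 it is on; about 3 N at the end of the bat at first.
- bat_end (a point): On the axis of the steel toggle bat, 60 mm from its pivot (6 mm short of its end; 18 mm thick here, 10 to 13 below). Pivot: 4 mm out from the panel, at mid slope, 70 mm to the unit's right of its middle, in a bush 26 mm wide, 8 high. Axes turn with the bat; while it leans to the front they are the panel's (x up the slope, y to the unit's left, z out).
- stapler: Loose black stapler, 34 x 131 x 46 mm, lying at the front edge of the desk before the unit; a bystander. Origin: centre of its underside.
- cup: Loose white plastic cup, 72 mm wide, 83 mm high, to the right of the unit; a bystander. Origin: centre of its underside.
- calculator: Loose desk calculator, 150 x 105 x 29 mm, to the right of the unit; a bystander. Origin: centre of its underside.

How it is judged:
By the outcome, as a careful person would: the job done as asked, in the order asked, and still so for the second after the job is handed in, with the robot touching nothing.
It also fails if it takes over 64 s, if anything falls off the work surface, if the arm or the gripper's body presses on something with over 40 N, if the wrist force passes 120 N, or if a joint passes its speed limit or range.

## Working session

There is one attempt and no reset: what is moved stays moved. The work goes in short steps, Python scripts to look and compute and a shell command to move; the robot and the scene stay as the last step left them, time stands still between calls to the robot, and variables do not carry over. Pictures are saved under pics/ and viewed, at most 10 in all, crops included, and the job is handed in when it is done.

```bash
mkdir -p pics; ls; cat > h.py <<'E'
import numpy as np, cv2
from rig import readout, cams, bot
def shot(name, fn=None):
    s=readout.read_state(); c=cams.capture(name)
    if name=="wrist":
        T=np.array(c["tool_from_camera"]); R=np.array(s["tcp_rot"])
        c["xyz"]=np.array(s["position"])+R@T[:3,3]; c["rotation"]=R@T[:3,:3]
    if fn: cv2.imwrite(f"pics/{fn}.png",c["image"])
    np.savez(f"pics/{fn or name}.npz",K=c["intrinsics"],t=c["xyz"],R=c["rotation"],im=c["image"]); return c
def load(fn): return np.load(f"pics/{fn}.npz")
def ray(c,px):
    K,R,t=c["K"],c["R"],c["t"]; d=R@np.linalg.inv(K)@np.array([px[0],px[1],1.]); return t,d/np.linalg.norm(d)
def onz(c,px,z):
    t,d=ray(c,px); return t+d*(z-t[2])/d[2]
def onplane(c,px,p,n):
    t,d=ray(c,px); return t+d*(np.dot(p-t,n)/np.dot(d,n))
def tri(*cp):
    A=np.zeros((3,3));b=np.zeros(3)
    for c,px in cp:
        t,d=ray(c,px);P=np.eye(3)-np.outer(d,d);A+=P;b+=P@t
    return np.linalg.solve(A,b)
def proj(c,p):
    q=c["K"]@(c["R"].T@(np.array(p)-c["t"])); return q[:2]/q[2]
E
python3 - <<'E'
from h import *
a=shot("scene","scene0");b=shot("top","top0");
for c in (a,b): print(c["xyz"],c["rotation"],c["intrinsics"])
s=readout.read_state();print(s["position"],s["tcp_rot"],s["time_s"])
E
```

```text
pics
[-0.40684455 -0.77716646  0.87057586] [[ 0.56171791 -0.47272013  0.67897619]
 [-0.82722588 -0.33386163  0.45192229]
 [ 0.01305133 -0.81551952 -0.57858239]] [[429.03888563   0.         321.78264353]
 [  0.         429.03888563 199.31862773]
 [  0.           0.           1.        ]]
[ 0.35613016 -0.19091194  1.54847255] [[ 0.01084812 -0.9955849   0.09323635]
 [-0.99990349 -0.00999116  0.00965308]
 [-0.00867892 -0.09333207 -0.99559721]] [[458.19510284   0.         323.13663503]
 [  0.         458.19510284 193.33790536]
 [  0.           0.           1.        ]]
[0.14756218 0.60665433 0.22165985] [[-9.71614774e-01  2.36567382e-01 -7.78257709e-04]
 [ 2.36568428e-01  9.71613180e-01 -1.79100189e-03]
 [ 3.32472818e-04 -1.92427510e-03 -9.99998093e-01]] 0.1
```

View pics/scene0.png

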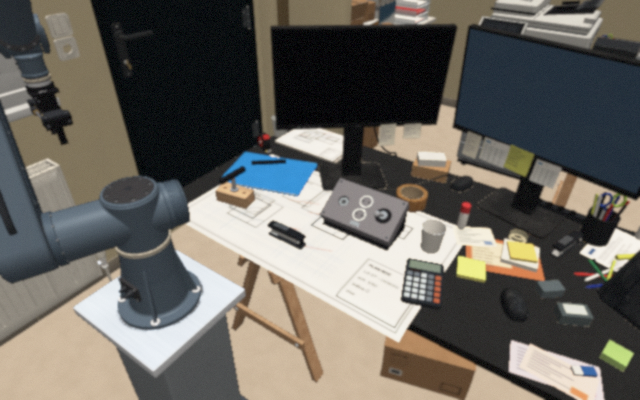

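View pics/top0.png

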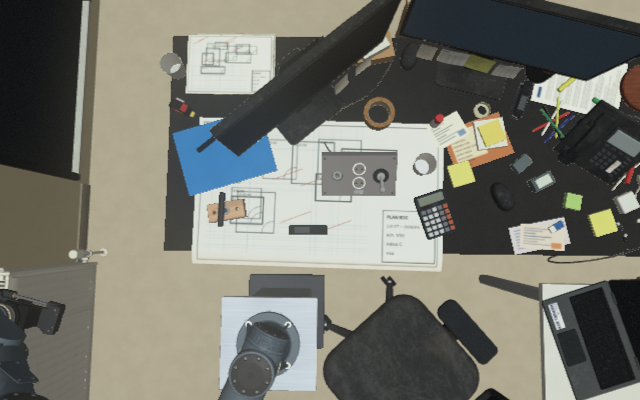

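```bash
python3 - <<'E'
from h import *
b=load("top0");im=b["im"]
c1=cv2.resize(im[140:210,310:410],None,fx=6,fy=6,interpolation=cv2.INTER_CUBIC)
c2=cv2.resize(im[180:240,195:260],None,fx=6,fy=6,interpolation=cv2.INTER_CUBIC)[:420]
c2=cv2.copyMakeBorder(c2,0,420-c2.shape[0],0,0,cv2.BORDER_CONSTANT)
o=np.hstack([c1,c2]);print(o.shape);o=cv2.resize(o,(800,int(800*o.shape[0]/o.shape[1])));cv2.imwrite("pics/crop0.png",o)
print("stand",onz(b,(226,211),.045),"bar",onz(b,(221,209),.11),"screw",onz(b,(333,172),.085),"bat",onz(b,(380,176),.12))
print("unit corners",[onz(b,p,z) for p,z in(((322,152),.12),((395,151),.12),((396,195),.05),((322,195),.05))])
a=load("scene0")
print(readout.read_state()["joint_positions"])
print(np.load("pics/scene0.npz")["K"][0])
E
```

```text
(420, 990, 3)
stand [0.43536172 0.14260736 0.045     ] bar [0.43807453 0.1441571  0.11      ] screw [ 0.56254037 -0.20774865  0.085     ] bat [ 0.54635745 -0.35496828  0.12      ]
unit corners [array([ 0.62098564, -0.17204965,  0.12      ]), array([ 0.62630817, -0.40229003,  0.12      ]), array([ 0.493384  , -0.41537182,  0.05      ]), array([ 0.49094107, -0.17271014,  0.05      ])]
[ 6.60884375e+01  3.02743472e+01  8.21494117e+01 -8.96674573e-04
  6.76881246e+01 -1.02271445e+01]
[429.03888563   0.         321.78264353]
```

View pics/crop0.png

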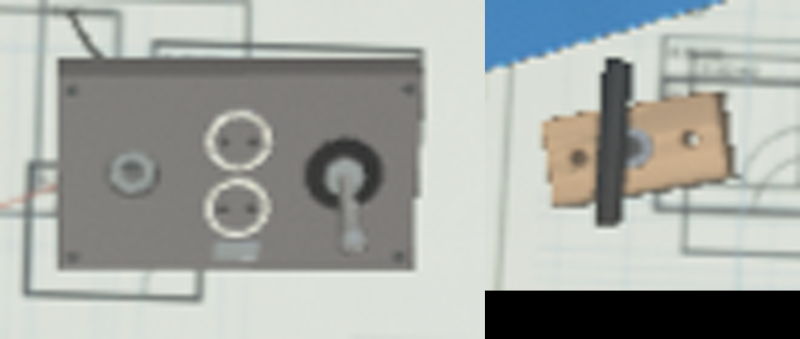

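```bash
python3 -m inch '[[3,-3,3,2,8.7],[6,-6,5,4,8.7],[8,-9,5,6,8.7],[10,-12.5,5,8,8.7],[12,-16,5,10,8.7],[14,-19.5,5,10,8.7],[16,-23,5,10,8.7],[18,-26.5,5,10,8.7],[20,-30,5,10,8.7],[22,-33.5,5,10,8.7]]' | tail -5; python3 -m inch '[[2,-3.4,0,0,8.7],[4,-7,0,0,8.7],[6,-10,0,0,8.7],[6,-12,0,0,8.7],[6,-12,0,0,8.7],[6,-12,0,0,8.7]]'
python3 - <<'E'
from h import *
c=shot("wrist","w1");print(c["xyz"],c["rotation"],c["intrinsics"],c["tool_from_camera"])
c=load("w1")
print("bar",proj(c,(.438,.144,.105)),proj(c,(.55,-.21,.085)))
E
```

```text
position: [0.3681, 0.2702, 0.2724]
tcp_rot: [[-0.998, 0.064, -0.0], [0.064, 0.998, -0.0], [0.0, -0.0, -1.0]]
force: [1.1, -0.1, -0.1]
opening: 1.0
grasp_force: 0.0
time_s: 1.43
position: [0.4275, 0.1515, 0.2722]
tcp_rot: [[-0.998, 0.067, -0.001], [0.067, 0.998, 0.0], [0.001, 0.0, -1.0]]
force: [-0.1, 0.5, 0.2]
opening: 0.996
grasp_force: 0.0
[0.34584484 0.15751799 0.43455822] [[ 0.06631461  0.95296274  0.29574378]
 [ 0.99779799 -0.06370452 -0.01846379]
 [ 0.00124491  0.29631697 -0.95508885]] [[339.66166879   0.         319.04478117]
 [  0.         339.66166879 194.53242578]
 [  0.           0.           1.        ]] [[ 8.95087449e-04 -9.54669879e-01 -2.97665284e-01  8.21236436e-02]
 [ 9.99999181e-01  5.82075224e-04  1.14019689e-03  5.58905403e-04]
 [-9.15248045e-04 -2.97666060e-01  9.54669618e-01 -1.62250109e-01]
 [ 0.00000000e+00  0.00000000e+00  0.00000000e+00  1.00000000e+00]]
bar [311.31666632 185.62846843] [ 19.54490233 291.41507367]
```

View pics/w1.png

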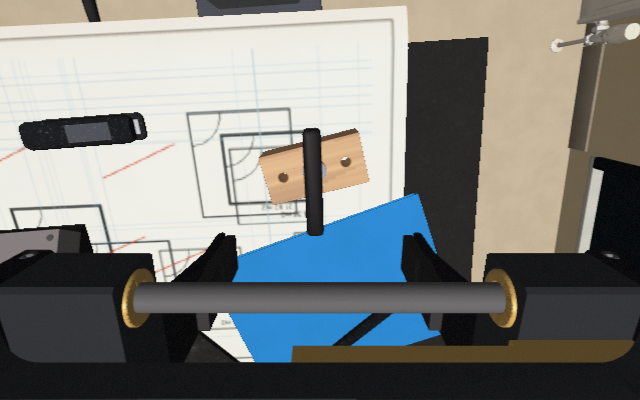

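```bash
python3 - <<'E'
from h import *
c=load("w1");im=c["im"].astype(int)
m=((im.max(2)<70)).astype(np.uint8);m[:120]=0;m[245:]=0;m[:,:280]=0;m[:,350:]=0
n,l,st,ce=cv2.connectedComponentsWithStats(m);i=1+np.argmax(st[1:,4]);print(st[i],ce[i])
ys,xs=np.where(l==i)
for lo,hi in((st[i][1]+6,st[i][1]+20),(st[i][1]+80,st[i][1]+96)):
    s=(ys>=lo)&(ys<hi);p=(xs[s].mean(),ys[s].mean());print(p,onz(c,p,.115))
for v in (st[i][1],st[i][1]+st[i][3]): print(onz(c,(313.5,v),.115))
w=((im[:,:,2]>150)&(im[:,:,0]<im[:,:,2]-35)).astype(np.uint8);w[:120]=0;w[220:]=0;w[:,:250]=0;w[:,400:]=0
cs,_=cv2.findContours(w,0,2);pts=np.vstack([k for k in cs if cv2.contourArea(k)>50])
for k in cv2.boxPoints(cv2.minAreaRect(pts)): print("stand",k,onz(c,k,.045))
E
```

```text
[ 302  128   22  108 1831] [312.91916985 180.3915893 ]
(np.float64(311.46666666666664), np.float64(140.50196078431372)) [0.39133539 0.14776408 0.115     ]
(np.float64(314.18045112781954), np.float64(215.38721804511277)) [0.46634848 0.14501255 0.115     ]
[0.37990797 0.15049257 0.115     ]
[0.48877098 0.14272835 0.115     ]
stand [257.58823 157.35295] [0.41661162 0.08178454 0.045     ]
stand [358.2941 132.1765] [0.39542403 0.19940573 0.045     ]
stand [370.4117  180.64708] [0.45333052 0.21191723 0.045     ]
stand [269.70584 205.82353] [0.47678941 0.08931552 0.045     ]
```

```bash
python3 -m inch '[[0,-4,0,2,8.7],[0,-8,0,4,8.7],[0,-12,0,5,8.7],[1,-16,0,5,8.7],[3,-19.5,0,5,8.7],[5,-23,0,5,8.7],[7,-26,-2,5,8.7],[9,-29,-4,5,8.7],[11,-32,-6,5,8.7],[12.5,-35,-8,5,8.7]]' | grep posi; python3 -m inch '[[1,-1,-2,0,8.7],[1,-1,-3.5,0,8.7],[1,-1,-3.5,0,8.7],[1,-1,-3.5,0,8.7]]'
python3 - <<'E'
from h import *
c=shot("wrist","w2")
im=c["image"]; cv2.imwrite("pics/w2c.png",cv2.resize(im[60:320,170:490],None,fx=2.3,fy=2.3,interpolation=cv2.INTER_CUBIC))
E
```

```text
position: [0.5549, -0.1974, 0.1916]
time_s: 2.65
position: [0.5623, -0.2056, 0.1564]
tcp_rot: [[-1.0, -0.025, -0.003], [-0.025, 1.0, 0.002], [0.003, 0.002, -1.0]]
force: [0.7, -0.3, 0.2]
opening: 1.002
grasp_force: 0.0
```

View pics/w2c.png

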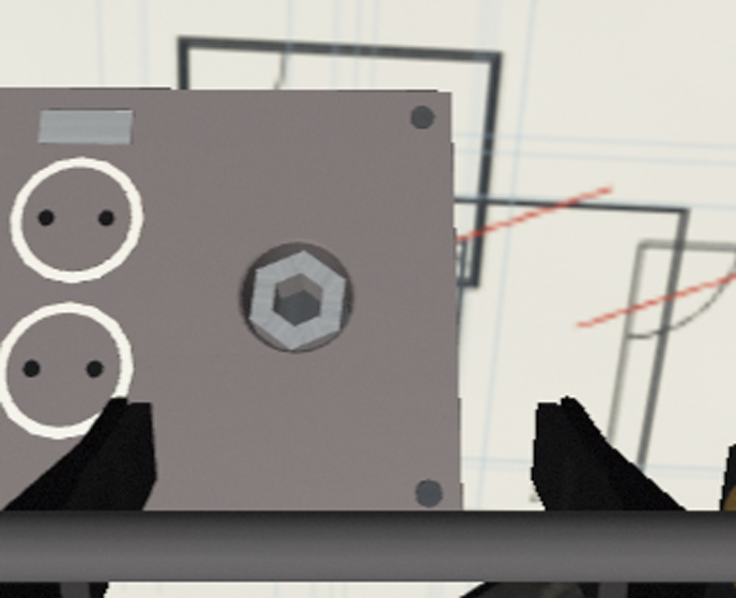

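```bash
python3 - <<'E'
from h import *
c=load("w2");t=load("top0")
f=lambda u,v:(u/2.3+170,v/2.3+60)
S=onz(c,f(297,299),.0798);print("socket w2",S,"top",onz(t,(337.4,175.7),.0798),"tri",tri((c,f(297,299)),(t,(337.4,175.7))))
n=np.array([-.5,0,.866])
A=onplane(c,f(422,117),S+.006*n,n);B=onplane(c,f(428,493),S+.006*n,n);print(A,B,"yaw",np.degrees(np.arctan2((B-A)[1],(B-A)[0])))
# hex corners angles in panel frame
ux=np.array([.866,0,.5]);uy=np.array([0,1,0])
for p in((305,250),(344,275),(338,327),(292,349),(250,322),(257,268)):
    q=onplane(c,f(*p),S,n)-S; print(np.hypot(q@ux,q@uy)*1e3,np.degrees(np.arctan2(q@uy,q@ux))%60)
o=[onplane(c,f(*p),S+.006*n,n) for p in((78,220),(68,371))];print(o)
print("bush",onz(t,(381.2,176.1),.09))
E
```

```text
socket w2 [ 0.55142508 -0.21948819  0.0798    ] top [ 0.5513539  -0.22212558  0.0798    ] tri [ 0.55190247 -0.22089259  0.07740401]
[ 0.49541229 -0.1801359   0.05438815] [ 0.59984001 -0.17858446  0.1146813 ] yaw 0.8511548702769588
16.495802538958234 52.90995210697275
16.994568717844626 59.251361962932094
15.926337425225809 56.46608157258191
16.23098843983563 56.38080760292587
16.58334636841413 58.25169264463957
16.5189052476974 53.02160835330109
[array([ 0.52885042, -0.28939735,  0.07369423]), array([ 0.57059129, -0.28780242,  0.09779404])]
bush [ 0.55006672 -0.36225517  0.09      ]
```

```bash
python3 -m inch '[[-2,1,3,0,8.7],[-5,3,5,-3.5,8.7],[-8,6,5,-3.5,8.7],[-11,9,5,-3.5,8.7],[-12.8,12.5,5,-3.5,8.7],[-12.8,16.5,5,-3.5,8.7],[-12.8,20.5,5,-3.5,8.7],[-12.8,24.5,5,-3.5,8.7],[-12.8,28.5,5,-3.5,8.7],[-12.8,32,4,-3.5,8.7]]' | grep posi; python3 -m inch '[[0,2,-2,0,8.7],[0,3.2,-4,0,8.7],[0,3.2,-4,0,8.7],[0,3.2,-4,0,8.7]]'
python3 - <<'E'
from h import *
c=shot("wrist","w3");k=load("w3")
im=c["image"];print([proj(k,(.4345+d,.1463,.115)).round() for d in(-.055,0,.055)])
for v in (90,110,130,150,170,190):
    r=np.where(im[v,250:400].max(1)<70)[0]+250
    if len(r): print(v,r.min(),r.max(),onz(k,((r.min()+r.max())/2,v),.113))
E
```

```text
position: [0.4358, 0.1155, 0.2008]
time_s: 3.87
position: [0.4341, 0.1453, 0.1583]
tcp_rot: [[-0.999, 0.035, 0.0], [0.035, 0.999, -0.0], [-0.0, -0.0, -1.0]]
force: [0.2, -0.4, -0.5]
opening: 1.001
grasp_force: 0.0
[array([316., 137.]), array([319., 222.]), array([322., 295.])]
150 305 333 [0.38807308 0.14767173 0.113     ]
170 306 332 [0.40066284 0.14724626 0.113     ]
190 306 332 [0.41371317 0.14680522 0.113     ]
```

```bash
python3 -m inch '[[0,0.1,-3,0,8.7],[0,0.1,-6,0,8.7],[0,0.1,-7.2,0,8.7],[0,0.1,-7.2,0,8.7],[0,0.1,-7.2,0,5],[0,0.1,-7.2,0,2],[0,0.1,-7.2,0,0.5],[0,0.1,-7.2,0,0.5],[0,0.1,-7.2,0,0.5],[0,0.1,-7.2,0,0.5]]';python3 -m inch '[[0,0,0,0,0.5],[0,0,1,0,0.5],[0,0,2,0,0.5],[0,0,3,0,0.5],[0,0,3.4,0,0.5],[0,0,3.4,0,0.5]]'
```

```text
time_s: 4.75
position: [0.4352, 0.1453, 0.0862]
tcp_rot: [[-0.999, 0.038, 0.001], [0.038, 0.999, 0.0], [-0.001, 0.0, -1.0]]
force: [0.0, -0.4, 0.1]
opening: 0.633
grasp_force: 0.0
time_s: 5.25
position: [0.4354, 0.1454, 0.1203]
tcp_rot: [[-0.999, 0.038, 0.002], [0.038, 0.999, 0.0], [-0.002, 0.0, -1.0]]
force: [-1.4, 0.5, -0.9]
opening: 0.171
grasp_force: 0.0
```

```bash
python3 -m inch '[[0,0,0,0,8.7],[0,0,0,0,8.7],[0,0,0,0,8.7],[0,0,0,0,8.7],[0,0,0,0,8.7],[0,0,0,0,8.7],[0,0,0,0,8.7],[0,0,0,0,8.7]]'|grep -v rot
python3 - <<'E'
from h import *
c=shot("wrist","w4");k=load("w4")
im=c["image"];print([proj(k,(.4345+d,.1463,.115)).round() for d in(-.055,0,.055)])
for v in range(60,230,12):
    r=np.where(im[v,250:400].max(1)<70)[0]+250
    if len(r): print(v,r.min(),r.max(),onz(k,((r.min()+r.max())/2,v),.113))
E
```

```text
time_s: 5.92
position: [0.4348, 0.1453, 0.1195]
force: [0.9, -0.4, -0.7]
opening: 0.694
grasp_force: 0.0
[array([315., 146.]), array([319., 247.]), array([323., 332.])]
144 307 327 [0.37899879 0.14710699 0.113     ]
156 302 336 [0.38506866 0.14787618 0.113     ]
168 302 335 [0.39122163 0.1473929  0.113     ]
180 302 335 [0.39751791 0.14715567 0.113     ]
192 303 334 [0.40395255 0.14691324 0.113     ]
204 303 335 [0.41053998 0.14692767 0.113     ]
216 303 334 [0.41725551 0.14641202 0.113     ]
228 303 334 [0.4241337  0.14615287 0.113     ]
```

View pics/w4.png

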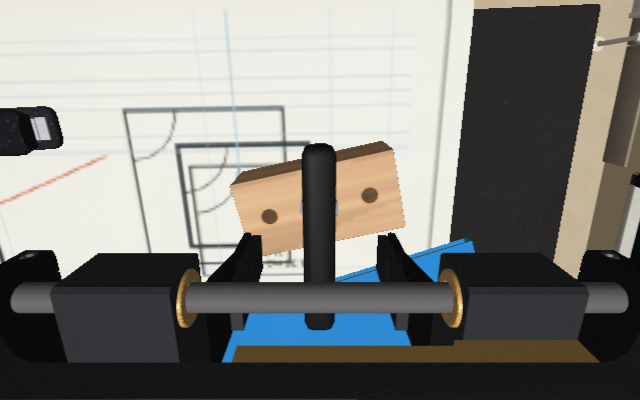

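```bash
python3 -m inch '[[0,0.1,-2,0,7],[0,0.1,-3.4,0,5],[0,0.1,-3.4,0,3],[0,0.1,-3.4,0,1],[0,0.1,-3.4,0,1],[0,0.1,-3.4,0,1],[0,0.1,-3.4,0,1],[0,0.1,-3.4,0,1],[0,0.1,-3.4,0,1],[0,0.1,-3.4,0,1]]'|grep -v rot;python3 -m inch '[[0,0,0,0,1],[0,0,0,0,1],[0,0,0,0,1]]'
```

```text
time_s: 6.8
position: [0.4349, 0.1462, 0.0858]
force: [-0.1, -0.8, 0.8]
opening: 0.208
grasp_force: 4.6
time_s: 7.05
position: [0.435, 0.1462, 0.0857]
tcp_rot: [[-0.999, 0.038, 0.0], [0.038, 0.999, -0.0], [-0.0, -0.0, -1.0]]
force: [-0.9, -0.3, 2.7]
opening: 0.202
grasp_force: 29.9
```

```bash
python3 -m inch '[[0,0,1.5,0,1],[0,0,3.2,0,1],[-0.2,0,3.2,0,1],[-1,0,3.2,0,1],[-1.8,0,3.2,0,1],[-2.6,0,3.1,0,1],[-3.4,0,2.9,0,1],[-4.2,0,2.7,0,1],[-4.9,0,2.4,0,1],[-5.2,0,2.2,0,1]]';python3 -m inch '[[0,0,0,0,1],[0,0,0,0,1],[0,0,2,0,1],[0,0,5,0,1],[0,0,8,0,1],[0,0,9,0,1],[0,0,9,0,1]]'
python3 - <<'E'
from h import *
a=shot("scene","s5"); k=load("s5"); p=readout.read_state()["position"]; u,v=proj(k,p).astype(int);print(u,v)
b=shot("top","t5");
im=a["image"];c1=cv2.resize(im[max(v-50,0):v+50,u-50:u+50],None,fx=4,fy=4,interpolation=cv2.INTER_CUBIC)
im=shot("wrist","w5")["image"]
cv2.imwrite("pics/s5c.png",np.hstack([c1,cv2.resize(im[100:300,220:420],(400,400))]))
E
```

```text
time_s: 7.88
position: [0.3811, 0.1463, 0.1071]
tcp_rot: [[-0.999, 0.038, -0.002], [0.038, 0.999, 0.0], [0.002, 0.0, -1.0]]
force: [1.7, 1.3, 3.2]
opening: 0.204
grasp_force: 30.0
time_s: 8.47
position: [0.3824, 0.1462, 0.1992]
tcp_rot: [[-0.999, 0.038, 0.001], [0.038, 0.999, -0.0], [-0.001, -0.0, -1.0]]
force: [0.3, -0.5, -0.8]
opening: 0.203
grasp_force: 30.0
216 157
```

View pics/s5c.png

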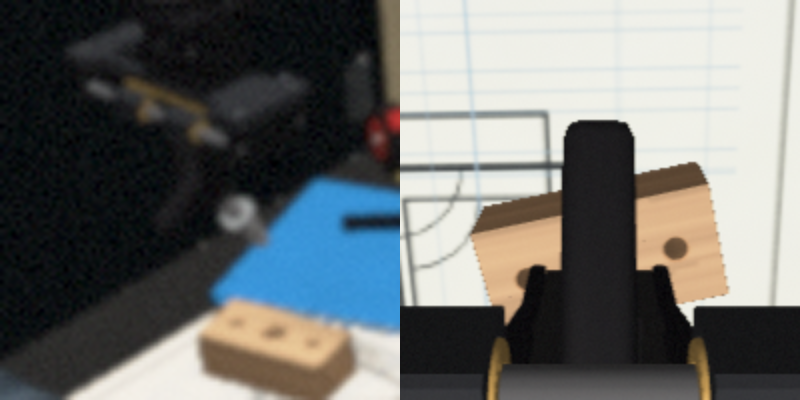

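```bash
python3 - <<'E'
from h import *
k=load("w5");s=load("s5");H=np.array([.3824,.1462,.2182])
for th in (24,26,28,30,32,34):
    r=np.radians(th);u=np.array([-np.sin(r),0,np.cos(r)]);x=np.array([np.cos(r),-.038*np.cos(r),np.sin(r)])
    print(th,[proj(k,H-.055*x+d*u).round(1) for d in(.01,-.01)],"tip",proj(s,H-.1*u).round(1),"col",proj(s,H-.06*u).round(1))
im=k["im"];print([ (v,im[v,320].max()) for v in range(154,168)])
E
```

```text
24 [array([317.5, 155.2]), array([318.3, 164.3])] tip [228.3 170.7] col [223.5 163.2]
26 [array([317.5, 155.5]), array([318.3, 165.8])] tip [229.  169.9] col [223.8 162.7]
28 [array([317.5, 156. ]), array([318.3, 167.3])] tip [229.6 169.1] col [224.2 162.2]
30 [array([317.5, 156.6]), array([318.4, 169. ])] tip [230.2 168.3] col [224.6 161.7]
32 [array([317.5, 157.3]), array([318.4, 170.7])] tip [230.8 167.4] col [225.  161.2]
34 [array([317.5, 158.1]), array([318.4, 172.5])] tip [231.3 166.6] col [225.3 160.6]
[(154, np.uint8(235)), (155, np.uint8(231)), (156, np.uint8(235)), (157, np.uint8(239)), (158, np.uint8(239)), (159, np.uint8(240)), (160, np.uint8(54)), (161, np.uint8(23)), (162, np.uint8(24)), (163, np.uint8(25)), (164, np.uint8(27)), (165, np.uint8(28)), (166, np.uint8(29)), (167, np.uint8(30))]
```

```bash
python3 -m inch '[[2,-2,0,0,1],[4,-5,0,0,1],[5,-9,0,0,1],[5,-13,0,0,1],[5,-17,0,0,1],[6,-21,0,0,1],[7,-25,0,0,1],[8,-29,0,0,1],[9,-32,0,0,1],[10,-35,-1,0,1]]' | grep posi; python3 -m inch '[[0.5,-1,-1,0,1],[0.9,-1.5,-2.4,0,1],[0.9,-1.5,-3.4,0,1],[0.9,-1.5,-3.4,0,1],[0.9,-1.5,-3.4,0,1]]'
python3 - <<'E'
from h import *
o=[]
for n in("scene","top","wrist"):
    c=shot(n,n+"6");k=load(n+"6");u,v=proj(k,(.5455,-.2206,.0902)).astype(int);print(n,u,v)
    r=33 if n!="wrist" else 100
    o.append(cv2.resize(c["image"][v-r:v+r,u-r:u+r],(266,266),interpolation=cv2.INTER_CUBIC))
cv2.imwrite("pics/c6.png",np.hstack(o))
E
```

```text
position: [0.4825, -0.2059, 0.1865]
time_s: 9.87
position: [0.4899, -0.2167, 0.1517]
tcp_rot: [[-0.999, 0.037, -0.005], [0.037, 0.999, 0.004], [0.005, 0.004, -1.0]]
force: [0.1, 0.1, -1.8]
opening: 0.205
grasp_force: 30.0
scene 342 199
top 336 177
wrist 316 278
```

View pics/c6.png

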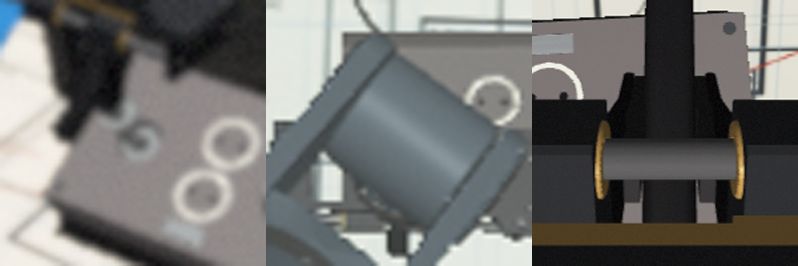

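```bash
python3 -m inch '[[0.2,-0.2,0.1,0,1],[0.5,-0.2,-0.4,0,1],[0.6,-0.2,-0.55,0,1],[0.6,-0.2,-0.55,0,1]]' | grep -v rot; python3 -m inch '[[0.1,0,-0.17,0,1],[0.2,0,-0.35,0,1],[0.2,0,-0.35,0,1]]' | grep -v rot;  python3 -m inch '[[0.1,0,-0.17,0,1],[0.2,0,-0.35,0,1],[0.2,0,-0.35,0,1]]' | grep -v rot
```

```text
time_s: 10.35
position: [0.498, -0.2206, 0.1479]
force: [-0.7, 0.4, -1.0]
opening: 0.209
grasp_force: 30.0
time_s: 10.6
position: [0.4996, -0.2205, 0.1441]
force: [0.0, 0.6, -2.3]
opening: 0.205
grasp_force: 30.0
time_s: 10.85
position: [0.5011, -0.22, 0.1404]
force: [-1.2, 2.3, -2.5]
opening: 0.202
grasp_force: 30.0
```

```bash
python3 -m inch '[[0.15,0.05,-0.15,0,1],[0.3,0.1,-0.3,0,1],[0.3,0.1,-0.3,0,1]]' | grep -v rot; python3 -m inch '[[0.15,0,-0.15,0,1],[0.3,0,-0.3,0,1],[0.3,0,-0.3,0,1]]' | grep -v rot
```

```text
time_s: 11.1
position: [0.504, -0.2193, 0.1374]
force: [-2.6, 0.5, -2.5]
opening: 0.204
grasp_force: 30.0
time_s: 11.35
position: [0.5076, -0.2194, 0.1346]
force: [-2.6, 1.6, -2.3]
opening: 0.197
grasp_force: 30.0
```

```bash
python3 -m inch '[[0.12,0,-0.15,0,1],[0.23,0,-0.3,0,1],[0.23,0,-0.3,0,1]]' | grep -v rot; python3 -m inch '[[0.1,0,-0.17,0,1],[0.2,0,-0.35,0,1],[0.2,0,-0.35,0,1]]' | grep -v rot;python3 -m inch '[[0.1,0,-0.17,0,1],[0.15,0,-0.26,0,1],[0.15,0,-0.26,0,1]]' | grep -v rot
```

```text
time_s: 11.6
position: [0.5102, -0.2195, 0.1317]
force: [-2.5, 2.1, -1.8]
opening: 0.203
grasp_force: 30.0
time_s: 11.85
position: [0.5122, -0.2196, 0.1282]
force: [-2.1, 1.3, -1.7]
opening: 0.2
grasp_force: 30.0
time_s: 12.1
position: [0.5121, -0.2197, 0.1276]
force: [-10.5, 1.4, 11.1]
opening: 0.205
grasp_force: 30.0
```

```bash
python3 -m inch '[[0,0,0,0,2.8],[0,0,0,0,2.8],[0,0,0,0,2.8]]'; python3 - <<'E'
from h import *
s=readout.read_state();print(s["joint_positions"],s["tcp_rot"])
E
```

```text
time_s: 12.35
position: [0.5161, -0.2213, 0.1269]
tcp_rot: [[-0.999, 0.039, 0.006], [0.039, 0.999, -0.003], [-0.006, -0.003, -1.0]]
force: [-0.7, 0.6, -0.2]
opening: 0.304
grasp_force: 0.0
[-3.46244775e+01  3.27157383e+01  9.66231075e+01  3.62141860e-02
  5.02835795e+01 -1.22438392e+02] [[-0.99924019  0.03855602  0.0056991 ]
 [ 0.03853738  0.99925156 -0.00334431]
 [-0.00582377 -0.00312214 -0.99997817]]
```

```bash
python3 -m inch '[[-0.2,0,0.1,0,3],[-0.35,0,0.1,-7,3],[-0.35,0,0.1,-14,3],[-0.35,0,0.1,-21,3],[-0.35,0,0.1,-28,3],[-0.35,0,0.1,-35,3],[-0.35,0,0.1,-42,3],[-0.35,0,0.1,-49,3],[-0.35,0,0.1,-56,3],[-0.35,0,0.1,-63,3]]';python3 - <<'E'
from h import *
c=shot("wrist","w7");s=readout.read_state();print(s["moment"],s["tau"])
o=[c["image"]]
cv2.imwrite("pics/w7.png",o[0])
E
```

```text
time_s: 13.18
position: [0.5119, -0.2204, 0.1275]
tcp_rot: [[-0.414, 0.91, 0.004], [0.91, 0.414, -0.002], [-0.003, 0.003, -1.0]]
force: [1.2, 2.0, 2.3]
opening: 0.347
grasp_force: 7.2
[ 0.15755401 -0.40125616  0.13192836] [ -1.13020923 -39.43643689 -11.62506044  -0.4768334    0.40062298
   0.38011123]
```

View pics/w7.png

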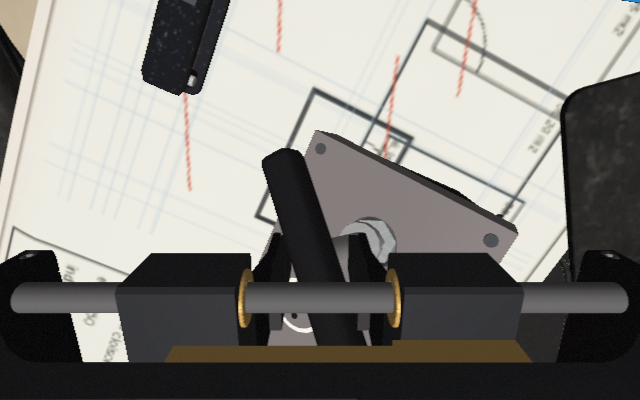

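```bash
python3 -m inch '[[0,0,0,-7,3],[0,0,0,-14,3],[0,0,0,-21,3],[0,0,0,-28,3],[0,0,0,-35,3],[0,0,0,-42,3],[0,0,0,-49,3]]';python3 -c "
from h import *
print(readout.read_state()['moment'])"; python3 -m inch '[[0,0,0,-7,3],[0,0,0,-14,3],[0,0,0,-21,3],[0,0,0,-28,3]]';python3 -c "
from h import *
print(readout.read_state()['moment'])"
```

```text
time_s: 13.82
position: [0.5107, -0.2203, 0.1285]
tcp_rot: [[0.412, 0.911, 0.002], [0.911, -0.412, -0.002], [-0.001, 0.002, -1.0]]
force: [-4.4, -1.2, 10.0]
opening: 0.348
grasp_force: 8.3
[-0.04356267  0.68132769  0.15320921]
time_s: 14.15
position: [0.5103, -0.2199, 0.127]
tcp_rot: [[0.792, 0.611, 0.001], [0.611, -0.792, -0.0], [0.0, 0.001, -1.0]]
force: [-0.8, 0.9, -1.4]
opening: 0.348
grasp_force: 4.9
[ 0.08976162 -0.00414482  0.18791699]
```

```bash
for i in 1; do python3 -m inch '[[0,0,0,-5,3],[0,0,0,-10,3],[0,0,0,-10,3]]'; python3 -c "
from h import *
print(readout.read_state()['moment'])";done;  python3 -m inch '[[0,0,0,-5,3],[0,0,0,-10,3],[0,0,0,-10,3]]';python3 -c "
from h import *
print(readout.read_state()['moment'])"
```

```text
time_s: 14.4
position: [0.5105, -0.22, 0.1269]
tcp_rot: [[0.884, 0.468, 0.001], [0.468, -0.884, -0.001], [0.0, 0.001, -1.0]]
force: [0.4, -0.7, -0.2]
opening: 0.342
grasp_force: 3.1
[-0.08461842  0.10115693  0.06433569]
time_s: 14.65
position: [0.5103, -0.2201, 0.1271]
tcp_rot: [[0.951, 0.308, 0.001], [0.308, -0.951, -0.001], [0.0, 0.001, -1.0]]
force: [0.7, -0.6, -0.4]
opening: 0.349
grasp_force: 2.5
[-0.10415026  0.20604496  0.09794359]
```

```bash
for i in 1; do python3 -m inch '[[0,0,0,-4,3],[0,0,0,-8,3],[0,0,0,-8,3]]'|grep -v rot; python3 -c "
from h import *
print(readout.read_state()['moment'])";done;  python3 -m inch '[[0,0,0,-4,3],[0,0,0,-8,3],[0,0,0,-8,3]]';python3 -c "
from h import *
print(readout.read_state()['moment'])"
```

```text
time_s: 14.9
position: [0.5102, -0.2199, 0.1271]
force: [-0.9, 0.2, 1.4]
opening: 0.342
grasp_force: 3.2
[-0.01153933  0.15042644  0.10563257]
time_s: 15.15
position: [0.5102, -0.2198, 0.1273]
tcp_rot: [[0.999, 0.036, 0.0], [0.036, -0.999, -0.0], [0.0, 0.0, -1.0]]
force: [-2.1, 1.0, 2.5]
opening: 0.345
grasp_force: 7.7
[0.02077294 0.13947721 0.28103729]
```

```bash
cat > bar.py <<'E'
from h import *
import sys
c=shot("wrist",sys.argv[1]);k=load(sys.argv[1]);im=c["image"]
m=(im.max(2)<60).astype(np.uint8);m[250:]=0;m[:,:120]=0;m[:,520:]=0;m=cv2.morphologyEx(m,cv2.MORPH_OPEN,np.ones((9,9)))
n,l,st,ce=cv2.connectedComponentsWithStats(m)
for i in range(1,n):
    if st[i,4]>400: print(st[i],ce[i].round())
s=readout.read_state();print("mom",np.round(s["moment"],2),"f",np.round(s["force"],1),np.degrees(np.arctan2(s["tcp_rot"][1][1],s["tcp_rot"][0][1])))
E
python3 bar.py w8; python3 -m inch '[[0,0,0,-4,3],[0,0,0,-4,3]]'|grep -v rot; python3 bar.py w9
cp pics/w9.npz pics/v.npz; python3 -c "
from h import *
a=load('w9')['im'];b=load('w8')['im'];cv2.imwrite('pics/w89.png',np.vstack([b[100:330,120:520],a[100:330,120:520]]))"
```

```text
[ 232  166   94   84 4949] [274. 212.]
mom [0.09 0.19 0.25] f [-1.4  0.7  3.3] -87.83764743340745
time_s: 15.37
position: [0.5102, -0.2198, 0.1272]
force: [-1.8, -0.2, 3.0]
opening: 0.346
grasp_force: 9.3
[504 147  16  33 446] [513. 163.]
[ 230  167   95   83 4921] [273. 212.]
mom [0.05 0.16 0.36] f [-1.2 -0.   3.6] -91.89065877733964
```

View pics/w89.png

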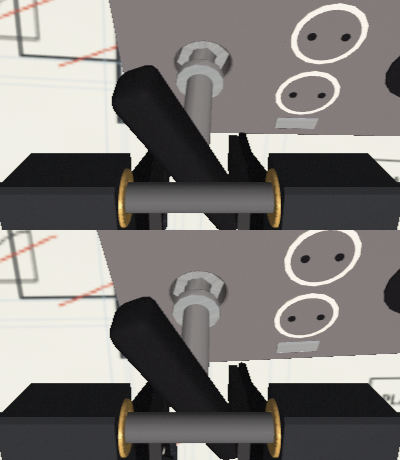

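```bash
cat > psi.py <<'E'
from h import *
import sys
y=np.radians(.85);n=np.array([-.5*np.cos(y),-.5*np.sin(y),.866]);ux=np.array([.866*np.cos(y),.866*np.sin(y),.5]);uy=np.cross(n,ux)
S=np.array([.5515,-.2205,.0798])
for w in sys.argv[1:]:
    k=load(w);im=k["im"];m=(im.max(2)<60).astype(np.uint8);m[245:]=0;m[:,:120]=0;m[:,520:]=0;m=cv2.morphologyEx(m,cv2.MORPH_OPEN,np.ones((9,9)))
    l,st=cv2.connectedComponentsWithStats(m)[1:3];i=1+np.argmax(st[1:,4]);ys,xs=np.where(l==i)
    s=ys<ys.min()+45; P=S+.088*n
    q=np.array([onplane(k,p,P,n)-P for p in zip(xs[s],ys[s])]);a,b=q@ux,q@uy
    print(w,"psi",np.degrees(np.arctan2(b.mean(),a.mean())),"r",np.hypot(a,b).max(),np.hypot(a.mean(),b.mean()))
E
python3 psi.py w7 w8 w9
```

```text
w7 psi 146.47709546142588 r 0.16730799080738373 0.1434302080604506
w8 psi 18.44076384781057 r 0.07533121472389144 0.0647633447450489
w9 psi 15.543507006828593 r 0.07546951088038664 0.06495148539308947
```

```bash
python3 - <<'E'
from h import *
k=load("w9");y=np.radians(.85);n=np.array([-.5*np.cos(y),-.5*np.sin(y),.866]);ux=np.array([.866*np.cos(y),.866*np.sin(y),.5]);uy=np.cross(n,ux)
S=np.array([.5515,-.2205,.0798])
for d in (0,.006,.018,.028,.05,.068,.078): print(d,proj(k,S+d*n).round())
for psi in (15,25,35,45):
    p=np.radians(psi);x=np.cos(p)*ux+np.sin(p)*uy;yy=np.cross(n,x)
    print(psi,[proj(k,S+(.078+h)*n+.055*x+w*yy).round() for h in(.01,-.01) for w in(-.009,.009)])
im=k["im"];m=(im.max(2)<60).astype(np.uint8);m[245:]=0;m[:,:120]=0;m[:,520:]=0;m=cv2.morphologyEx(m,cv2.MORPH_OPEN,np.ones((9,9)))
for v in range(165,240,8):
    r=np.where(m[v])[0]; r=r[r<420];print(v,r.min(),r.max()) if len(r) else 0
E
```

```text
0 [319. 157.]
0.006 [319. 164.]
0.018 [320. 177.]
0.028 [320. 190.]
0.05 [321. 220.]
0.068 [322. 249.]
0.078 [323. 267.]
15 [array([301., 206.]), array([252., 218.]), array([302., 165.]), array([257., 177.])]
25 [array([273., 211.]), array([230., 227.]), array([277., 170.]), array([238., 186.])]
35 [array([248., 219.]), array([214., 238.]), array([254., 178.]), array([223., 198.])]
45 [array([228., 229.]), array([202., 250.]), array([236., 188.]), array([212., 210.])]
173 244 276
181 236 282
189 233 287
197 231 293
205 230 299
213 233 304
221 240 310
229 248 316
237 255 321
```

```bash
cat > ex.py <<'E'
from h import *
import sys
k=shot("wrist",sys.argv[1]);im=k["image"];k=load(sys.argv[1]);m=(im.max(2)<60).astype(np.uint8);m[245:]=0;m[:,:150]=0;m[:,420:]=0;m=cv2.morphologyEx(m,cv2.MORPH_OPEN,np.ones((9,9)))
l,st=cv2.connectedComponentsWithStats(m)[1:3];i=1+np.argmax(st[1:,4]);ys,xs=np.where(l==i);L=xs.min()
y=np.radians(.85);n=np.array([-.5*np.cos(y),-.5*np.sin(y),.866]);ux=np.array([.866*np.cos(y),.866*np.sin(y),.5]);uy=np.cross(n,ux);S=np.array([.5515,-.2205,.0798])
def left(psi):
    p=np.radians(psi);x=np.cos(p)*ux+np.sin(p)*uy;yy=np.cross(n,x); return proj(k,S+.078*n+.055*x+.009*yy)[0]
g=np.arange(0,80,.5);print("L",L,"psi",g[np.argmin([abs(left(q)-L) for q in g])])
s=readout.read_state();print("mom",np.round(s["moment"],2),"f",np.round(s["force"],1),"grip",s["grasp_force"])
E
python3 -m inch '[[0,0,0,-3,3],[0,0,0,-6,3],[0,0,0,-6,3]]'|grep rot; python3 ex.py w10;python3 -m inch '[[0,0,0,-3,3],[0,0,0,-6,3],[0,0,0,-6,3]]'|grep rot; python3 ex.py w11
```

```text
tcp_rot: [[0.99, -0.139, 0.0], [-0.139, -0.99, -0.0], [0.0, 0.0, -1.0]]
L 229 psi 22.0
mom [0.04 0.05 0.36] f [-1.4  0.8  3.3] grip 10.117620806186096
tcp_rot: [[0.97, -0.243, 0.0], [-0.243, -0.97, -0.0], [0.0, 0.0, -1.0]]
L 228 psi 16.5
mom [0.07 0.13 0.31] f [-1.5  0.6  2.7] grip 8.491112194551533
```

```bash
python3 -m inch '[[0,0,0,-4,3],[0,0,0,-8,3],[0,0,0,-8,3]]'|grep rot; python3 ex.py w12;python3 - <<'E'
from h import *
k0=load("w9")
for w in("w8","w9","w10","w11","w12"):
    k=load(w);im=k["im"].astype(int)
    m=((im.min(2)>135)&(im.max(2)-im.min(2)<12)&(im.max(2)<215)).astype(np.uint8)
    n,l,st,ce=cv2.connectedComponentsWithStats(m[120:215,270:370])
    print(w,[(st[i].tolist()) for i in range(1,n) if st[i,4]>60])
E
```

```text
tcp_rot: [[0.926, -0.376, -0.001], [-0.376, -0.926, 0.0], [-0.001, -0.0, -1.0]]
L 229 psi 8.0
mom [-0.05  0.28  0.14] f [-1.4  0.2  0.4] grip 3.8113156559484196
w8 [[28, 21, 51, 28, 569], [26, 44, 48, 33, 713]]
w9 [[24, 21, 50, 27, 571], [22, 44, 48, 33, 721]]
w10 [[18, 22, 48, 26, 570], [17, 45, 48, 32, 722]]
w11 [[12, 23, 46, 28, 572], [12, 46, 48, 33, 709]]
w12 [[2, 24, 47, 31, 588], [7, 47, 46, 30, 619]]
```

```bash
cat > scr.py <<'E'
from h import *
import sys
y=np.radians(.85);n=np.array([-.5*np.cos(y),-.5*np.sin(y),.866]);ux=np.array([.866*np.cos(y),.866*np.sin(y),.5]);uy=np.cross(n,ux);S=np.array([.5515,-.2205,.0798])
for w in sys.argv[1:]:
    k=load(w);u,v=proj(k,S).astype(int);u0,v0=u-45,v-45
    g=cv2.cvtColor(k["im"],cv2.COLOR_BGR2GRAY)
    th=np.arange(0,360,3);out=[]
    for t in th:
        a=np.radians(t);r=np.arange(10,20,.25)*1e-3
        val=np.array([cv2.getRectSubPix(g,(1,1),tuple(map(float,proj(k,S+x*(np.cos(a)*ux+np.sin(a)*uy)))))[0,0] for x in r],float)
        d=np.diff(val);j=np.argmin(d[8:-4]+0)+8; s=val[max(j-6,0):j].mean()-val[j+2:j+6].mean()
        out.append(r[j]*1e3 if s>35 else np.nan)
    out=np.array(out);ok=~np.isnan(out)
    # fit: radius of hexagon apothem R and angle
    best=None
    for A in np.arange(13.5,15.5,.25):
        for ph in range(0,60,1):
            b=((th-ph+30)%60)-30; mdl=A/np.cos(np.radians(30-np.abs(b)))
            e=np.median(np.abs(mdl-out)[ok])
            if best is None or e<best[0]: best=(round(e,2),A,ph)
    print(w,ok.sum(),"err,apothem,corner angle mod60",best)
E
python3 scr.py w2 w7 w8 w9 w10 w11 w12
```

```text
w2 118 err,apothem,corner angle mod60 (np.float64(0.52), np.float64(13.75), 54)
w7 69 err,apothem,corner angle mod60 (np.float64(0.33), np.float64(14.75), 27)
w8 79 err,apothem,corner angle mod60 (np.float64(0.55), np.float64(13.5), 41)
w9 77 err,apothem,corner angle mod60 (np.float64(0.53), np.float64(13.5), 44)
w10 79 err,apothem,corner angle mod60 (np.float64(0.55), np.float64(13.5), 46)
w11 83 err,apothem,corner angle mod60 (np.float64(0.55), np.float64(13.5), 44)
w12 85 err,apothem,corner angle mod60 (np.float64(0.53), np.float64(13.5), 42)
```

```bash
python3 -m inch '[[0,0,0,-4,3],[0,0,0,-8,3],[0,0,0,-8,3]]'|grep openi; python3 ex.py w13;python3 -m inch '[[0,0,0,-4,3],[0,0,0,-8,3],[0,0,0,-8,3]]'|grep openi; python3 ex.py w14; python3 scr.py w13 w14
```

```text
opening: 0.347
L 233 psi 0.0
mom [-0.02  0.21 -0.03] f [-0.3 -0.2 -0.6] grip 0.3275433956689866
opening: 0.345
L 252 psi 79.5
mom [0.   0.18 0.08] f [ 0.8 -0.6  0.8] grip 0.022862094768356656
w13 96 err,apothem,corner angle mod60 (np.float64(0.59), np.float64(13.5), 38)
w14 95 err,apothem,corner angle mod60 (np.float64(0.75), np.float64(13.5), 31)
```

```bash
m(){ python3 -c "
from h import *
s=readout.read_state();print(np.round(s['moment'],2),round(s['grasp_force'],1),np.round(s['joint_positions'][5]),s['time_s'])"; }
python3 -m inch '[[0,0,0,-2,3],[0,0,0,-4,3],[0,0,0,-4,3]]' >/dev/null; m; python3 -m inch '[[0,0,0,-2,3],[0,0,0,-4,3],[0,0,0,-4,3]]' >/dev/null; m;python3 -m inch '[[0,0,0,-2,3],[0,0,0,-4,3],[0,0,0,-4,3]]' >/dev/null; m
python3 - <<'E'
from h import *
c=shot("wrist","w15");k=load("w15");im=c["image"]
m=(im.max(2)<60).astype(np.uint8);m[245:]=0;m[:,:150]=0;m[:,420:]=0;m=cv2.morphologyEx(m,cv2.MORPH_OPEN,np.ones((9,9)))
for v in range(120,245,10):
    r=np.where(m[v])[0];print(v,(r.min(),r.max()) if len(r) else None)
y=np.radians(.85);n=np.array([-.5*np.cos(y),-.5*np.sin(y),.866]);ux=np.array([.866*np.cos(y),.866*np.sin(y),.5]);uy=np.cross(n,ux);S=np.array([.5515,-.2205,.0798])
for psi in range(-40,31,10):
    p=np.radians(psi);x=np.cos(p)*ux+np.sin(p)*uy;yy=np.cross(n,x)
    print(psi,[proj(k,S+(.078+h)*n+.055*x+w*yy).round().tolist() for h in(.01,-.01) for w in(-.009,.009)])
E
```

```text
[0.06 0.14 0.01] 0.5 97.0 17.1667
[ 0.25 -0.02  0.04] 2.2 101.0 17.4167
[ 0.39 -0.03  0.06] 4.2 105.0 17.6667
120 None
130 None
140 None
150 None
160 None
170 None
180 (np.int64(271), np.int64(304))
190 (np.int64(262), np.int64(311))
200 (np.int64(263), np.int64(316))
210 (np.int64(268), np.int64(320))
220 (np.int64(273), np.int64(324))
230 (np.int64(278), np.int64(327))
240 (np.int64(273), np.int64(365))
-40 [[336.0, 177.0], [288.0, 194.0], [315.0, 151.0], [271.0, 165.0]]
-30 [[310.0, 185.0], [263.0, 209.0], [291.0, 157.0], [249.0, 178.0]]
-20 [[284.0, 196.0], [240.0, 226.0], [268.0, 166.0], [229.0, 193.0]]
-10 [[260.0, 211.0], [222.0, 246.0], [246.0, 180.0], [213.0, 211.0]]
0 [[238.0, 229.0], [208.0, 266.0], [227.0, 196.0], [200.0, 229.0]]
10 [[220.0, 248.0], [199.0, 285.0], [211.0, 213.0], [193.0, 248.0]]
20 [[206.0, 269.0], [196.0, 304.0], [199.0, 232.0], [190.0, 265.0]]
30 [[199.0, 288.0], [197.0, 320.0], [192.0, 251.0], [192.0, 281.0]]
```

```bash
m(){ python3 -c "
from h import *
s=readout.read_state();print(np.round(s['moment'],2),np.round(s['force'],1),round(s['grasp_force'],1),np.round(s['joint_positions'][5]),s['time_s'])"; }
python3 -m inch '[[0,0,0,-1.5,3],[0,0,0,-3,3],[0,0,0,-3,3]]' >/dev/null; m; python3 -m inch '[[0,0,0,-1.5,3],[0,0,0,-3,3],[0,0,0,-3,3]]' >/dev/null; m
python3 - <<'E'
from h import *
from scipy.optimize import least_squares
y=np.radians(.85);n=np.array([-.5*np.cos(y),-.5*np.sin(y),.866]);ux=np.array([.866*np.cos(y),.866*np.sin(y),.5]);uy=np.cross(n,ux);S=np.array([.5515,-.2205,.0798])
c=shot("wrist","w16")
c=shot("wrist","w16")
for w in("w2","w8","w9","w10","w11","w12","w13","w14","w15","w16"):
    k=load(w);im=k["im"].astype(int);u,v=proj(k,S).astype(int)
    m=((im.min(2)>135)&(im.max(2)-im.min(2)<14)&(im.max(2)<225)).astype(np.uint8);z=np.zeros_like(m);cv2.circle(z,(int(u),int(v)),38,1,-1);m&=z
    ys,xs=np.where(m>0);q=np.array([onplane(k,p,S,n)-S for p in zip(xs,ys)]);a,b=q@ux*1e3,q@uy*1e3
    # outer boundary only toward front/unoccluded: max radius per angle bin
    ang=np.degrees(np.arctan2(b,a));r=np.hypot(a,b);T=[];Rr=[]
    for t in range(-180,180,4):
        s=(ang>=t)&(ang<t+4)&(r<18.5)
        if s.sum()>3: T.append(t+2);Rr.append(r[s].max())
    T=np.array(T);Rr=np.array(Rr);keep=np.abs(T)<115; T,Rr=T[keep],Rr[keep]
    px,py=Rr*np.cos(np.radians(T)),Rr*np.sin(np.radians(T))
    best=(9e9,)
    for ph in range(0,60,2):
        def f(p):
            x,yv=px-p[0],py-p[1];t=np.degrees(np.arctan2(yv,x));bb=((t-p[2]+30)%60)-30
            return np.hypot(x,yv)-p[3]/np.cos(np.radians(30-np.abs(bb)))
        s=least_squares(f,[0,0,ph,14.3],loss="soft_l1",f_scale=.3,bounds=([-2,-2,ph-3,13.6],[2,2,ph+3,15]))
        if s.cost<best[0]: best=(s.cost,s.x.round(1).tolist())
    print(w,len(T),best)
E
```

```text
[ 0.68 -0.17  0.18] [0.4 2.9 4.3] 6.8 108.0 17.9667
[ 0.99 -0.25  0.37] [0.4 5.2 4.9] 10.0 111.0 18.2167
w2 58 (np.float64(1.4626116186976155), [-0.0, 0.9, 53.8, 13.7])
w8 57 (np.float64(5.0457134643105475), [-1.4, 0.7, 46.6, 13.9])
w9 57 (np.float64(4.666823431716522), [-1.2, 0.8, 45.4, 13.8])
w10 56 (np.float64(5.096097262003566), [-1.2, 0.8, 45.7, 13.9])
w11 56 (np.float64(4.595665024718086), [-1.1, 0.9, 43.9, 13.8])
w12 56 (np.float64(4.157950138784368), [-0.9, 1.0, 42.6, 13.8])
w13 53 (np.float64(5.275848580104862), [-0.7, 0.9, 43.6, 13.7])
w14 55 (np.float64(3.223277061413439), [-0.8, 1.1, 41.8, 13.8])
w15 52 (np.float64(3.0168211451783957), [-0.5, 1.1, 40.3, 13.7])
w16 55 (np.float64(4.882932678385524), [-0.8, 1.1, 40.7, 14.1])
```

```bash
python3 -m inch '[[0,0,0,4,4],[0,0,0,8,6],[0,0,0,8,8],[0,0,0,8,8],[0,0,0,8,8],[0,0,0,8,8],[0,0,0,8,8],[0,0,0,8,8],[0,0,2,8,8],[0,0,5,8,8]]'|grep -v rot; python3 -m inch '[[0,0,4,0,5],[0,0,7,0,3],[-2,0,9,7,1],[-4,0,9,14,0],[-6,0,9,21,0],[-6,0,9,28,0],[-6,0,9,35,0]]'
python3 - <<'E'
from h import *
c=shot("wrist","w17");k=load("w17");s=load("scene0");t=load("top0")
import os
sc=shot("scene","s17");shot("top","t17")
K=load("s17")
y=np.radians(.85);n=np.array([-.5*np.cos(y),-.5*np.sin(y),.866]);S=np.array([.5515,-.2205,.0798])
print("handle px scene",proj(K,S+.078*n),"collar",proj(K,S+.02*n))
print(readout.read_state()["joint_positions"])
E
```

```text
time_s: 19.15
position: [0.508, -0.2184, 0.1747]
force: [-0.4, -0.5, 0.1]
opening: 0.91
grasp_force: 0.0
time_s: 19.73
position: [0.4489, -0.2195, 0.2673]
tcp_rot: [[0.975, -0.223, -0.0], [-0.223, -0.975, -0.0], [-0.0, 0.0, -1.0]]
force: [1.0, -0.0, -0.0]
opening: 0.474
grasp_force: 0.0
handle px scene [337.35481759 189.22415794] collar [341.66789739 198.25354106]
[-3.88374210e+01  1.74264892e+01  9.64126876e+01 -1.67170570e-03
  6.61461847e+01  6.45295375e+01]
```

```bash
python3 -m inch '[[0,0,0,7,0],[0,0,0,14,0],[0,0,0,21,0],[0,0,0,28,0],[0,0,0,35,0],[0,0,0,42,0],[0,0,0,49,0],[0,0,0,56,0],[0,0,0,63,0],[0,0,0,70,0]]'|grep posi; python3 -m inch '[[0,0,0,7,0],[0,0,0,14,0],[0,0,0,21,0],[0,0,0,28,0],[0,0,0,35,0],[0,0,0,42,0],[0,0,0,49,0],[0,0,0,56,0],[0,0,0,63,0],[0,0,0,70,0]]'|grep posi;  python3 -m inch '[[0,-1,0,7,0],[0,-3,0,14,0],[0,-5,0,21,0],[0,-6,0,28,0],[0,-6,0,35,0],[0,-6,0,42,0],[0,-6,0,49,0],[0,-6,0,53,0],[0,-6,0,53,0],[0,-6,0,53,0]]'
python3 - <<'E'
from h import *
c=shot("wrist","w18");k=load("w18");im=c["image"]
y=np.radians(.85);n=np.array([-.5*np.cos(y),-.5*np.sin(y),.866]);S=np.array([.5515,-.2205,.0798]);ux=np.array([.866,.013,.5]);uy=np.cross(n,ux)
u,v=proj(k,S+.088*n);print("handle top exp",u,v)
m=(im.max(2)<45).astype(np.uint8);m=cv2.morphologyEx(m,cv2.MORPH_OPEN,np.ones((7,7)))
N,l,st,ce=cv2.connectedComponentsWithStats(m)
for i in range(1,N):
    if st[i,4]>300: print(st[i],ce[i].round())
i=l[int(v),int(u)];print("label",i)
if i:
    ct=cv2.findContours((l==i).astype(np.uint8),0,2)[0][0];r=cv2.minAreaRect(ct);print(r);bp=cv2.boxPoints(r)
for psi in(-30,-20,-10,0): 
    p=np.radians(psi);x=np.cos(p)*ux+np.sin(p)*uy
    print(psi,proj(k,S+.078*n+.055*x).round(),proj(k,S+.078*n-.055*x).round(), "lift10:",proj(k,S+.088*n+.055*x).round(),proj(k,S+.088*n-.055*x).round())
Pv=S+.006*n-.14*uy+.004*n
print("pivot",Pv,proj(k,Pv)," bat_end exp",[proj(k,Pv+.06*(np.cos(.4)*n+f*np.sin(.4)*ux)).round() for f in(-1,1)])
E
```

```text
position: [0.4503, -0.2197, 0.2667]
position: [0.4503, -0.2197, 0.2667]
time_s: 22.38
position: [0.4502, -0.2797, 0.2668]
tcp_rot: [[-1.0, 0.007, -0.0], [0.007, 1.0, 0.0], [0.0, 0.0, -1.0]]
force: [-0.6, 0.2, 0.5]
opening: 0.005
grasp_force: 0.0
handle top exp 384.2693382097847 252.35681830077033
[    0    29   640   371 49831] [253. 302.]
[ 392   80   59   30 1568] [420.  94.]
[500  80  18  29 410] [509.  94.]
[ 119  101   46   87 1069] [141. 146.]
[  185   201   274    93 11728] [326. 266.]
label 7
((321.5, 247.0), (92.0, 273.0), 90.0)
-30 [355. 308.] [408. 201.] lift10: [356. 309.] [411. 199.]
-20 [365. 313.] [399. 198.] lift10: [366. 314.] [401. 195.]
-10 [375. 315.] [389. 195.] lift10: [377. 317.] [391. 193.]
0 [386. 316.] [379. 195.] lift10: [388. 318.] [381. 192.]
pivot [ 0.54859589 -0.36056416  0.08847062] [246.21845458 258.54065117]  bat_end exp [array([234., 232.]), array([233., 282.])]
```

```bash
python3 -m inch '[[-3,0,1,0,0],[-6,0,2,0,0],[-9,0,2,0,0],[-9,0,2,0,0],[-9,0,2,0,0]]'|grep posi
python3 - <<'E'
from h import *
c=shot("wrist","w19");k=load("w19");im=c["image"]
y=np.radians(.85);n=np.array([-.5*np.cos(y),-.5*np.sin(y),.866]);S=np.array([.5515,-.2205,.0798]);ux=np.array([.866,.013,.5]);uy=np.cross(n,ux)
Pv=S+.01*n-.14*uy
u,v=proj(k,S+.08*n);print("handle exp",u,v)
m=(im.max(2)<50).astype(np.uint8);m[245:]=0
N,l,st,ce=cv2.connectedComponentsWithStats(m)
for i in range(1,N):
    if st[i,4]>200: 
        ct=cv2.findContours((l==i).astype(np.uint8),0,2)[0][0];r=cv2.minAreaRect(ct);print(st[i],ce[i].round(),np.round(cv2.boxPoints(r)).tolist())
for d in (.068,.078,.088):
  for psi in(-30,-20,-10):
    p=np.radians(psi);x=np.cos(p)*ux+np.sin(p)*uy
    print(d,psi,proj(k,S+d*n+.055*x).round(),proj(k,S+d*n-.055*x).round())
print("pivot",proj(k,Pv)," bat_end",[proj(k,Pv+.06*(np.cos(.4)*n+f*np.sin(.4)*ux)).round() for f in(-1,1)])
# bright steel (bat) near
g=im.astype(int);b=((g.min(2)>140)&(g.max(2)-g.min(2)<14)).astype(np.uint8);b[245:]=0;b[:,:180]=0;b[:,450:]=0
N,l,st,ce=cv2.connectedComponentsWithStats(b)
print([(st[i].tolist(),ce[i].round().tolist()) for i in range(1,N) if 60<st[i,4]<5000])
print("collar exp",proj(k,S+.018*n),proj(k,S+.024*n),"screw",proj(k,S))
E
```

```text
position: [0.3593, -0.2796, 0.2872]
handle exp 374.8944017418766 321.99711904837835
[ 178    0   87   52 1053] [231.  16.] [[178.0, 0.0], [202.0, -35.0], [283.0, 21.0], [258.0, 56.0]]
[352   0 116  53 315] [396.  45.] [[333.0, 43.0], [352.0, -0.0], [467.0, 50.0], [448.0, 93.0]]
[ 376    0  136   28 2657] [436.  13.] [[376.0, 0.0], [511.0, 0.0], [511.0, 27.0], [376.0, 27.0]]
[    0   108   181   137 15070] [ 63. 181.] [[-0.0, 108.0], [180.0, 108.0], [180.0, 244.0], [0.0, 244.0]]
[ 385  151  112   32 2608] [434. 166.] [[385.0, 151.0], [496.0, 151.0], [496.0, 182.0], [385.0, 182.0]]
[301 232  37  13 391] [319. 239.] [[301.0, 232.0], [337.0, 232.0], [337.0, 244.0], [301.0, 244.0]]
0.068 -30 [350. 369.] [396. 275.]
0.068 -20 [358. 373.] [388. 271.]
0.068 -10 [367. 375.] [379. 269.]
0.078 -30 [350. 371.] [398. 275.]
0.078 -20 [359. 376.] [389. 271.]
0.078 -10 [368. 378.] [381. 269.]
0.088 -30 [351. 374.] [400. 275.]
0.088 -20 [360. 379.] [391. 271.]
0.088 -10 [369. 381.] [382. 269.]
pivot [254.67235418 315.8240714 ]  bat_end [array([245., 300.]), array([244., 345.])]
[([338, 170, 53, 61, 940], [370.0, 201.0]), ([405, 183, 13, 62, 398], [411.0, 208.0]), ([417, 183, 11, 62, 221], [422.0, 213.0]), ([180, 214, 40, 15, 94], [201.0, 218.0]), ([348, 234, 12, 11, 79], [354.0, 239.0]), ([371, 234, 10, 11, 77], [375.0, 239.0]), ([382, 234, 28, 11, 80], [402.0, 238.0])]
collar exp [367.29360319 314.5640075 ] [367.93141819 315.18775118] screw [365.48325969 312.79360337]
```

```bash
python3 -m inch '[[4,0,0,0,0],[8,0,0,0,0],[12,0,0,0,0],[16,0,0,0,0],[18,0,0,0,0],[18,0,0,0,0],[18,0,0,0,0]]'|grep posi
python3 - <<'E'
from h import *
c=shot("wrist","w20");k=load("w20");im=c["image"]
y=np.radians(.85);n=np.array([-.5*np.cos(y),-.5*np.sin(y),.866]);S=np.array([.5515,-.2205,.0798]);ux=np.array([.866,.013,.5]);uy=np.cross(n,ux)
Pv=S+.01*n-.14*uy
u,v=proj(k,S+.08*n);print("handle exp",u,v)
m=(im.max(2)<50).astype(np.uint8);m[245:]=0;m[:,:190]=0;m[:,450:]=0
N,l,st,ce=cv2.connectedComponentsWithStats(m)
for i in range(1,N):
    if st[i,4]>100: 
        ct=cv2.findContours((l==i).astype(np.uint8),0,2)[0][0];r=cv2.minAreaRect(ct);print(st[i],ce[i].round(),np.round(cv2.boxPoints(r)).tolist())
for d in (.068,.078,.088):
  for psi in(-30,-20,-10):
    p=np.radians(psi);x=np.cos(p)*ux+np.sin(p)*uy
    print(d,psi,proj(k,S+d*n+.055*x).round(),proj(k,S+d*n-.055*x).round())
print("pivot",proj(k,Pv)," bat_end",[proj(k,Pv+.06*(np.cos(.4)*n+f*np.sin(.4)*ux)).round() for f in(-1,1)])
g=im.astype(int);b=((g.min(2)>140)&(g.max(2)-g.min(2)<14)&(g.max(2)<225)).astype(np.uint8);b[245:]=0;b[:,:180]=0;b[:,450:]=0
N,l,st,ce=cv2.connectedComponentsWithStats(b)
print([(st[i].tolist(),ce[i].round().tolist()) for i in range(1,N) if 60<st[i,4]<5000])
print("collar exp",proj(k,S+.018*n),proj(k,S+.024*n),"screw",proj(k,S))
E
```

```text
position: [0.5417, -0.279, 0.2858]
handle exp 383.26918630311184 150.07650256309472
[ 392    0   58   30 1631] [421.  14.] [[392.0, 0.0], [449.0, 0.0], [449.0, 29.0], [392.0, 29.0]]
[ 344   98   80  105 2353] [383. 150.] [[341.0, 193.0], [408.0, 93.0], [426.0, 105.0], [358.0, 205.0]]
[222 154  46  44 997] [246. 178.] [[217.0, 163.0], [260.0, 149.0], [273.0, 189.0], [230.0, 203.0]]
[301 233  37  12 376] [319. 239.] [[301.0, 233.0], [337.0, 233.0], [337.0, 244.0], [301.0, 244.0]]
0.068 -30 [353. 206.] [407. 107.]
0.068 -20 [363. 210.] [398. 103.]
0.068 -10 [373. 213.] [388. 101.]
0.078 -30 [354. 204.] [410. 101.]
0.078 -20 [364. 208.] [400.  98.]
0.078 -10 [375. 211.] [390.  95.]
0.088 -30 [355. 201.] [413.  96.]
0.088 -20 [366. 206.] [403.  92.]
0.088 -10 [377. 209.] [392.  90.]
pivot [243.11443415 174.46247316]  bat_end [array([231., 134.]), array([229., 182.])]
[([180, 0, 19, 7, 98], [188.0, 3.0]), ([205, 0, 21, 7, 100], [215.0, 2.0]), ([180, 0, 61, 78, 445], [229.0, 48.0]), ([192, 24, 14, 11, 111], [199.0, 29.0]), ([209, 24, 18, 11, 126], [217.0, 28.0]), ([180, 50, 15, 12, 115], [186.0, 56.0]), ([196, 51, 33, 12, 233], [212.0, 56.0]), ([417, 99, 26, 47, 88], [424.0, 127.0]), ([346, 102, 58, 13, 100], [368.0, 105.0]), ([295, 122, 27, 11, 257], [309.0, 127.0]), ([223, 130, 32, 56, 595], [238.0, 161.0]), ([371, 165, 18, 23, 125], [381.0, 177.0])]
collar exp [372.88885694 170.35645789] [373.73910733 168.6953314 ] screw [370.4956464  175.03205162]
```

```bash
python3 -m inch '[[-2,3,-3,0,0],[-3.6,5.8,-6,0,0],[-3.6,5.8,-9,0,0],[-3.6,5.8,-11,0,0],[-3.6,5.8,-11,0,0],[-3.6,5.8,-11,0,0]]'|grep -v rot; python3 -m inch '[[0,0,-0.4,0,0],[0,0,-0.8,0,0],[0,0,-0.8,0,0]]'|grep -v rot; python3 -m inch '[[0,0,-0.3,0,0],[0,0,-0.6,0,0],[0,0,-0.6,0,0]]'|grep -v rot
```

```text
time_s: 24.03
position: [0.503, -0.2216, 0.1767]
force: [0.0, -1.2, 0.9]
opening: 0.003
grasp_force: 0.0
time_s: 24.28
position: [0.5045, -0.2225, 0.1697]
force: [0.7, 1.3, -0.3]
opening: 0.002
grasp_force: 0.0
time_s: 24.53
position: [0.5039, -0.2217, 0.1627]
force: [-1.0, -0.3, 0.2]
opening: 0.005
grasp_force: 0.0
```

```bash
python3 -m inch '[[0,0,-0.2,0,0],[0,0,-0.4,0,0],[0,0,-0.4,0,0]]'|grep -v rot; python3 -m inch '[[0,0,-0.15,0,0],[0,0,-0.3,0,0],[0,0,-0.3,0,0]]'|grep -v rot
```

```text
time_s: 24.78
position: [0.504, -0.2222, 0.1597]
force: [-2.5, 0.7, 7.4]
opening: 0.005
grasp_force: 3.4
time_s: 25.03
position: [0.5035, -0.2227, 0.1588]
force: [-6.2, 1.6, 19.5]
opening: 0.008
grasp_force: 9.8
```

```bash
python3 -m inch '[[0,0,3,0,0],[0,0,6,0,0],[0,0,10,-7,0],[-2,-3,10,-14,0],[-4,-6,10,-21,0],[-5,-9,10,-28,0],[-5,-12,10,-35,0],[-5,-14,10,-42,0],[-5,-14,10,-49,0],[-5,-14,10,-56,0]]'|grep posi; python3 -m inch '[[0,0,0,-7,0],[0,0,0,-14,0],[0,0,0,-21,0],[0,0,0,-28,0],[0,0,-2,-35,0],[0,0,-2,-35,0],[0,0,-2,-35,0]]'
python3 - <<'E'
from h import *
a=load("w16")
for n in("scene","top"): shot(n,n+"21")
w=load("w20");im=w["im"].astype(int)
y=np.radians(.85);n=np.array([-.5*np.cos(y),-.5*np.sin(y),.866]);S=np.array([.5515,-.2205,.0798]);ux=np.array([.866,.013,.5]);uy=np.cross(n,ux);Pv=S+.01*n-.14*uy
b=((im.min(2)>125)&(im.max(2)-im.min(2)<14)&(im.max(2)<225)).astype(np.uint8)[110:200,205:270]
ys,xs=np.where(b);s=ys<ys.min()+14;p=(xs[s].mean()+205,ys[s].mean()+110);print("bat end px",p,"at z.125",onz(w,p,.128), onz(w,p,.1247))
E
```

```text
position: [0.4538, -0.3635, 0.2556]
time_s: 26.45
position: [0.4534, -0.361, 0.235]
tcp_rot: [[0.017, 1.0, -0.002], [1.0, -0.017, 0.002], [0.002, -0.002, -1.0]]
force: [0.4, -0.1, 0.3]
opening: 0.005
grasp_force: 0.0
bat end px (np.float64(239.44584382871537), np.float64(123.5793450881612)) at z.125 [ 0.49036258 -0.35170299  0.128     ] [ 0.49067784 -0.35245815  0.1247    ]
```

```bash
python3 -m inch '[[-0.5,0.3,-4,0,0],[-0.5,0.3,-8,0,0],[-0.5,0.3,-11.7,0,0],[-0.5,0.3,-11.7,0,0],[-0.5,0.3,-11.7,0,0]]'|grep -v rot; python3 -m inch '[[1,0,0,0,0],[2,0,0,0,0],[3,0,0,0,0],[3,0,0,0,0]]'|grep -v rot;python3 -m inch '[[0.7,0,0,0,0],[1.4,0,0,0,0],[1.4,0,0,0,0]]'|grep -v rot
```

```text
time_s: 26.97
position: [0.4486, -0.3581, 0.1181]
force: [0.5, -0.5, 0.2]
opening: 0.003
grasp_force: 0.0
time_s: 27.3
position: [0.483, -0.3603, 0.1216]
force: [-0.3, 0.2, 0.9]
opening: 0.004
grasp_force: 0.0
time_s: 27.55
position: [0.4856, -0.3588, 0.1202]
force: [-20.6, -2.6, 13.6]
opening: 0.004
grasp_force: 10.4
```

```bash
python3 -m inch '[[-1,0,-0.2,0,0],[-2,0,-0.8,0,0],[-2,0,-0.8,0,0],[-1,0,-0.8,0,0],[-0.7,0,-0.4,0,0],[-0.4,0,0,0,0]]'|grep -v rot; python3 -m inch '[[0.3,0,0.4,0,0],[0.6,0,0.8,0,0],[0.6,0,0.8,0,0]]'|grep -v rot;python3 -m inch '[[0.3,0,0.3,0,0],[0.6,0,0.5,0,0],[0.6,0,0.5,0,0]]'|grep -v rot
```

```text
time_s: 28.05
position: [0.4897, -0.3582, 0.1186]
force: [-2.1, 0.1, -1.0]
opening: 0.004
grasp_force: 0.9
time_s: 28.3
position: [0.4971, -0.3594, 0.1284]
force: [-1.0, 0.2, -0.0]
opening: 0.009
grasp_force: 0.3
time_s: 28.55
position: [0.5024, -0.3593, 0.1328]
force: [0.9, -0.1, 0.2]
opening: 0.005
grasp_force: 0.0
```

```bash
python3 -m inch '[[0.5,0,0,0,0],[1,0,0,0,0],[1.3,0,0,0,0],[1.3,0,0,0,0]]'|grep -v rot;python3 -m inch '[[-1,0,1,0,0],[-3,0,4,0,0],[-5,0,8,0,0],[-5,2,12,0,0],[-5,4,14,0,0],[-5,4,14,7,0],[-5,6,14,14,0],[-5,8,14,21,0],[-5,8,14,28,0],[-5,8,14,35,0]]'|grep posi;python3 -m inch '[[2,0,0,7,0],[4,0,0,14,0],[5,0,0,21,0],[5,0,0,28,0],[5,0,0,35,0],[5,0,0,42,0],[5,0,0,49,0],[5,0,0,55,0],[5,0,0,55,0],[5,0,0,55,0]]'|grep -v rot
python3 - <<'E'
from h import *
c=shot("wrist","w22");k=load("w22");im=c["image"]
y=np.radians(.85);n=np.array([-.5*np.cos(y),-.5*np.sin(y),.866]);S=np.array([.5515,-.2205,.0798]);ux=np.array([.866,.013,.5]);uy=np.cross(n,ux)
Pv=S+.01*n-.14*uy
print("handle exp",proj(k,S+.078*n),"pivot",proj(k,Pv)," bat_end off/on",[proj(k,Pv+.06*(np.cos(.4)*n+f*np.sin(.4)*ux)).round() for f in(-1,1)])
m=(im.max(2)<50).astype(np.uint8);m[245:]=0;m[:,:150]=0
N,l,st,ce=cv2.connectedComponentsWithStats(m)
for i in range(1,N):
    if st[i,4]>100: print("dark",st[i],ce[i].round())
g=im.astype(int);b=((g.min(2)>125)&(g.max(2)-g.min(2)<14)&(g.max(2)<225)).astype(np.uint8);b[260:]=0;b[:,:150]=0;b[:,480:]=0
N,l,st,ce=cv2.connectedComponentsWithStats(b)
print([(st[i].tolist(),ce[i].round().tolist()) for i in range(1,N) if 60<st[i,4]<5000])
E
```

```text
time_s: 28.88
position: [0.5151, -0.3589, 0.1319]
force: [-0.2, 0.0, -0.2]
opening: 0.008
grasp_force: 0.0
position: [0.4629, -0.2773, 0.2727]
time_s: 30.55
position: [0.5134, -0.2787, 0.2723]
force: [-0.2, -0.9, -0.0]
opening: 0.005
grasp_force: 0.0
handle exp [383.68861913 184.04523002] pivot [242.96039032 204.56392661]  bat_end off/on [array([229., 169.]), array([228., 218.])]
dark [ 391   11  132   42 3441] [448.  33.]
dark [150 115  10  29 171] [153. 131.]
dark [ 345  129   79  109 2431] [384. 183.]
dark [222 183  46  46 952] [248. 203.]
dark [301 233  17  12 176] [309. 239.]
dark [321 233  17  12 174] [329. 239.]
[([185, 0, 35, 6, 143], [203.0, 2.0]), ([150, 0, 90, 104, 731], [219.0, 68.0]), ([169, 22, 26, 13, 248], [181.0, 28.0]), ([198, 22, 24, 12, 197], [210.0, 27.0]), ([150, 51, 27, 11, 229], [162.0, 55.0]), ([189, 51, 14, 11, 127], [196.0, 56.0]), ([205, 51, 19, 11, 138], [214.0, 55.0]), ([166, 77, 26, 12, 245], [179.0, 83.0]), ([193, 77, 34, 12, 280], [210.0, 83.0]), ([320, 120, 125, 46, 262], [390.0, 136.0]), ([344, 124, 77, 18, 195], [378.0, 128.0]), ([293, 149, 30, 12, 300], [307.0, 154.0]), ([293, 166, 31, 19, 71], [305.0, 173.0]), ([465, 175, 15, 21, 129], [472.0, 183.0]), ([294, 176, 28, 21, 215], [308.0, 187.0]), ([232, 193, 23, 23, 273], [245.0, 202.0]), ([454, 196, 26, 64, 416], [467.0, 230.0]), ([413, 216, 11, 17, 61], [419.0, 224.0])]
```

```bash
python3 - <<'E'
from h import *
for w,v0 in(("w20",122),("w22",150)):
    g=cv2.cvtColor(load(w)["im"],cv2.COLOR_BGR2GRAY)
    print(w);print("\n".join(str(v)+": "+" ".join(f"{int(x):3d}" for x in g[v,212:276:4]) for v in range(v0,v0+88,4)))
E
python3 scr.py w22 w20
```

```text
w20
122:  94 130 130 130 130 130 130 131 130 131 131 130 130 129 130 131
126:  83 131 130 131 130 109 130 131 131 131 130 131 131 130 131 129
130: 131 130 130 129 148 140 138 116 130 131 131 132 130 131 131 131
134: 130 130 130 150 161 170 150 102 130 130 131 132 130 132 131 130
138: 130 132 130 161 170 172 158 106 131 131 130 132 131 132 131 131
142: 131 130 130 125 156 161 141  99 132 131 132 130 131 131 129 132
146: 131 131 130 131 135 149 134 102 130 130 131 131 130 131 130 130
150: 131 129 130 131 131 148 152 114 131 130 130 131 130 132 132 132
154: 131 133 132 132 132 136 157 125  58  35  61 131 131 131 133 131
158: 131 131 132 131 130  46 153 139  78  29  29  30  60 132 131 130
162: 129 132 130 130  31  28 147 149  97  31  29  31  31  75 132 131
166: 131 132 130  81  30  29 136 154 114 173 138  29  29  31 131 132
170: 131 131 131  32  27  96 169 153 131 142 170  38  31  31  99 132
174: 132 132 132  28  30 127 170 146 144 157 169  50  27  29  94 131
178: 132 132 132  28  32  74 173 173 174 173 174  49  29  30  94 132
182: 131 132 131  29  33  29 163 170 170 169 101  29  29  31 
[... 1401 characters left out ...]
128 128  28  29 149  67  64  63 131 167  58  29  30  70 129
210: 128 128 127  83 116 109  64  63  62 169 166  30  29  29  95 129
214: 129 129 128 149 165 123 113  63 169 162  43  32  30  28 129 129
218: 128 126 131 168 170 167 119  52  30  31  30  31  29  97 130 130
222: 128 129 131 170 163 174 121  28  29  30  29  30  57 127 129 128
226: 129 130 129 131 158 134  32  29  30  31  33 127 128 129 128 127
230: 128 128 128 129 127 129 129 129 127 128 128 128 129 129 128 128
234: 129 129 128 129 129 129 128 129 127 128 127 129 129 129 129 129
w22 34 err,apothem,corner angle mod60 (np.float64(0.6), np.float64(14.5), 24)
w20 29 err,apothem,corner angle mod60 (np.float64(0.48), np.float64(14.75), 52)
```

```bash
python3 -c "
from rig import bot
print(bot.hand_in())"
```

```text
the job is handed in; nothing more can be done
None
```

I handed the job in at about 31 s: the camera shows the key standing seated in the screw and the toggle over to the back, and the screw looks to be at its stop. While tightening I over-turned the key, so it slipped one hex position in the socket. I then drove it clockwise again to about 0.37 N m with no further turn visible.

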